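# Slide the pendant carrier home under the bridge and hold the sprung keeper arm at its stop

### The arm

A 6-joint arm with a two-finger parallel gripper is mounted at the origin on the work surface. World frame = base frame: x ahead of the robot, y to its left, z up, the work surface at z = 0. Lengths are in m, angles in rad, forces in N, time in s.
With the tool pointing down it reaches from about 0.2 to 0.875 m from the base axis. Payload 3.4 kg.
Tool frame: the origin (TCP) lies midway between the tips of the shut fingers; the grasp point (between the pads) lies 19 mm behind it (ctrl.tcp_to_grasp is the distance from the TCP to the grasp point, in m); z points along the fingers, y is the direction in which the jaws open and shut (so a half turn about z gives the same grasp; the last joint's range is limited). The gripper opens to 94 mm and grips with 3 to 60 N. Pads are 16 mm wide; open, the fingers measure 119 mm over their backs; the gripper's body (75 mm by 177 mm) begins 78 mm behind the grasp point.
Start: joints at [1.006, 0.276, 1.505, -0, 1.361, -0.121], TCP at [0.247, 0.519, 0.205] pointing down, gripper open.
Joint ranges: [-2.89, 2.89], [-0.75, 2.08], [0.22, 2.7], [-1.18, 4.32], [0.11, 2.71], [-2.7, 2.7]. Speed limits (rad/s): [2.57, 2.57, 3.14, 3.14, 3.14, 3.14].

### API

Orientations are given as a unit quaternion [w, x, y, z].
In Python, from plant import ctrl gives the robot as it stands. The module is installed in compiled form; this text tells all that it offers.
- The arm moves only by the tool arm_command, never from a script. Its argument "deltas" is text: rows parted by semicolons, each of 4 numbers parted by spaces: the shift along the world's x, y, z in cm, then the turn about the world's z in degrees. In form: tx ty tz twist; .... A call has 1 to 10 rows; each row is the pose to reach, as a shift and turn from the pose measured when the call began; what a row does not reach only later rows make up. A row lasts 1/12 s, in which the tool goes at most 41.7 mm and 7.16 degrees, less where a joint would pass 70% of its speed; a pose out of reach is approached as far as the arm can. A call with a gripper value outside its range is refused whole. "hand" is the opening, from 0 (shut) to 1 (fully open), set as the call begins (left out, the last holds). The fingers move at their own pace and stop on an object; "force" is the grip in N (left out, the last holds). Time passes only in rows, so rows that repeat a pose let the fingers close. It gives the time, the measured TCP pose, the force and the opening at its end, in the units of the state.
- ctrl.observe(): the state, without advancing time (a new reading comes with each control period).
- ctrl.capture(name): name is "side" or "top" or "wrist"; returns the picture (420x560x3 uint8, red, green, blue); there is no depth.
- ctrl.camera_model(name): a dict with "fovy" (degrees; the focal length in pixels is half the picture's height over the tangent of half this angle, whatever the lens; pixels are square), "cx", "cy" (the principal point, pixels), "extrinsics" (4x4, takes a point from camera to world coordinates). Camera axes: x right, y down, z forward; pixel columns grow to the right and rows downward; lengths in m; the calibration is good to about 2 mm. A picture is of the moment at which its call begins: read the wrist's pose just before it. camera_model takes no time and is no camera call; for the wrist camera it gives the pose at the moment of the call.
- ctrl.close_job(): hands the job in, once; it reports no verdict.
The state is a dict: "time_s": time; "joint_positions": joint angles; "joint_vel": joint speeds; "tau": joint torques, N m; "ee_pos": TCP position; "tcp_rot": TCP orientation; "wrist_force": force on the tool from outside, world axes, zero at the start; "ft_torque": the same for the moment, N m; "grip_width": finger opening in m.
Only numpy, scipy, OpenCV 4.12 (cv2) and the standard library are available. Lean on these libraries where they do the work, as an engineer would, in place of code of your own. Each camera call takes 0.05 s, during which the arm holds its last target. There are 200 camera calls.

### The job

Slide the wooden carrier with the brass pendant along its channel, keeping it down in the channel, under the blue bridge until it is fully home against the end wall. Then swing the red sprung keeper arm by its black post across behind the carrier, against its spring, until it is on its stop, and finish while still holding it there so that I can put the locking screw in. Leave the other tools and things on the bench where they are.

Things in the scene. Friction and masses are not known exactly. Their poses are not given: they have to be found in the camera images.
- fixture: Setting fixture, fixed: dark steel base plate 200 x 375 mm, 12 mm thick. Origin on the bench surface, under the channel's centreline; z up, y along the channel towards its closed end. All positions in this list are mm in this frame. Base x -75..125, y -217..157. Two aluminium rails (x +-26.5..38.5, tops z 24) form a 53 mm wide channel along y, from y -210 to the end wall's face at y 135.
- bridge_top (a point): Middle of the top of the blue bridge across the channel: fixture x 0, y 108, z 62. The bridge covers x -52..52, y 80..135; underside z 52, with a brass pad beneath down to z 46; brass screw head on top up to z 86. Fixed.
- carrier_knob (a point): Centre of the black upright knob (16 mm diameter, 36 mm tall, fixture z 36..72, centre z 54) on the loose wooden carrier (50 x 130 x 24 mm, 0.2 to 0.45 kg) that lies in the channel, 1.5 mm play each side, brass pendant at its +y end. Knob on the centreline, 105 mm behind the nose, 25 mm ahead of the tail. Slides freely to fixture +y.
- home_point (a point): Where the knob's centre is when the carrier is fully home, nose against the end wall and under the bridge: fixture x 0, y 30, z 54. The knob stays 50 mm outside the bridge.
- keeper_grip (a point): Centre of the black upright grip post (16 mm diameter, 40 mm tall, fixture z 36..76, centre z 56) near the tip of the red sprung keeper arm, a flat bar 16 mm wide, z 26..36, reaching 147 mm from its pivot; the post is 135 mm from the pivot axis. At rest the post is at fixture x 116, y -143.
- stop_point (a point): Where the grip post's centre is when the keeper arm is on its stop: fixture x -50, y -12, z 56. The arm then lies straight across the channel, 9 mm behind the tail of a carrier that is home. (The yellow stop lug it meets stands at x 50, y 4, top z 36.)
- keeper_pivot (a point): Point on the keeper arm's vertical pivot axis: fixture x 85, y -12, z 56. A steel spring drum of 16 mm radius, up to z 66, stands here, turning with the arm.
- keeper (a joint): Angle of the red keeper arm in rad: 0 at rest (swung away by its spring), growing clockwise seen from above to 1.8 at the stop. Its spring drives it back to 0 whenever let go: about 2.6 N at the post to start it, 6 N at the stop. It cannot pass a carrier that is not home.
- graver0: Bystander: loose graver (engraving tool), 100 mm long, 14 mm handle, lying on the bench. Origin on the bench under its middle, x along it.
- graver1: Bystander: loose graver (engraving tool), 100 mm long, 14 mm handle, lying on the bench. Origin on the bench under its middle, x along it.
- hexkey_big: Bystander: loose dark L-shaped hex key, 120 x 48 mm, 6 mm thick, lying on the bench. Origin at the middle of the long leg, underneath.
- hexkey_small: Bystander: loose dark L-shaped hex key, 60 x 24 mm, 6 mm thick, lying on the fixture's base plate beside the bridge. Origin at the middle of the long leg, underneath.
- jar: Bystander: small loose white jar, 34 mm diameter, 34 mm tall, standing on the fixture's base plate beside the bridge. Origin under its centre.
- stone: Bystander: reddish-brown stone, 52 mm across, 26 mm tall, loose on a fixed 100 x 100 x 20 mm steel bench block. Origin under its centre.
Mind the look-alikes: they are no part of the job. Leave any purple look-alike of the part that bears carrier_knob alone.

How it is judged:
By the outcome, as a careful person would: the job done as asked, in the order asked, and still so for the second after the job is handed in, while the arm keeps its last pose, push and grip.
It also fails if it takes over 58 s, if anything falls off the work surface, if the arm or the gripper's body presses on something with over 40 N, if the wrist force passes 120 N, or if a joint passes its speed limit or range.

## Working session

There is one attempt and no reset: what is moved stays moved. The work goes in short steps, Python scripts to look and compute and a tool call to move; the robot and the scene stay as the last step left them, time stands still between calls to the robot, and variables do not carry over. Pictures are saved under pics/ and viewed, about 8 in all and at most 12, crops included, and the job is handed in when it is done.

Besides the shell and the picture viewer there is one more tool, called as a command line: name --argument value ..., lists and objects as JSON in quotes. arm_command: Moves the arm, as the interface text tells. Its arguments: {"type":"object","properties":{"deltas":{"type":"string"},"hand":{"type":"number"},"force":{"type":"number"}},"required":["deltas"]}

```bash
mkdir -p pics; python3 - <<'E'
from plant import ctrl
import cv2,numpy as np
for n in("top","side"):
    cv2.imwrite(f"pics/{n}0.png",ctrl.capture(n)[:,:,::-1])
    m=ctrl.camera_model(n);print(n,m["fovy"],m["cx"],m["cy"],np.round(m["extrinsics"],3).tolist())
o=ctrl.observe();print(o)
E
```

```text
top 54.69275848108234 282.8758922538308 208.4739075364939 [[-0.011, -0.974, 0.224, 0.252], [-1.0, 0.01, -0.007, 0.025], [0.004, -0.224, -0.974, 1.202], [0.0, 0.0, 0.0, 1.0]]
side 43.9230603212619 276.4674479512622 210.4721798898394 [[0.794, -0.434, 0.425, -0.201], [-0.607, -0.549, 0.574, -0.921], [-0.015, -0.714, -0.7, 1.227], [0.0, 0.0, 0.0, 1.0]]
{'time_s': 0.1, 'joint_positions': array([ 1.00599927e+00,  2.76539660e-01,  1.50595147e+00, -3.39057170e-05,
        1.36068851e+00, -1.21020052e-01]), 'joint_vel': array([-0.00129891,  0.00033364, -0.00266607, -0.00115148,  0.00187304,
        0.00078743]), 'tau': array([ 1.48553070e-03, -4.05455661e+01, -2.37779832e+01,  7.03225611e-02,
        2.98628141e-02, -2.98982172e-05]), 'ee_pos': array([0.24664681, 0.51888247, 0.20470867]), 'tcp_rot': array([-2.51182175e-04,  2.20068685e-01,  9.75484056e-01, -7.52869955e-04]), 'wrist_force': array([0.06312348, 0.0791087 , 0.22943325]), 'ft_torque': array([-0.02774575,  0.00406987, -0.00497226]), 'grip_width': 0.09409157929433716}
```

View pics/top0.png

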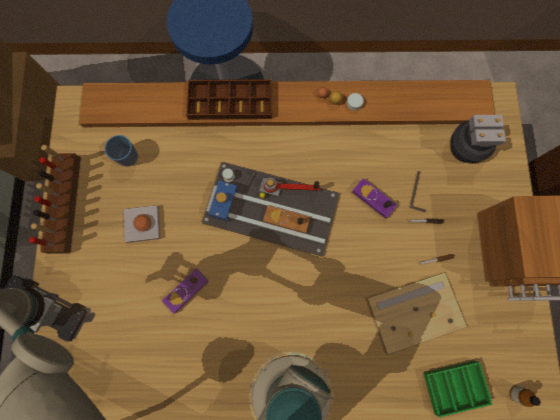

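View pics/side0.png

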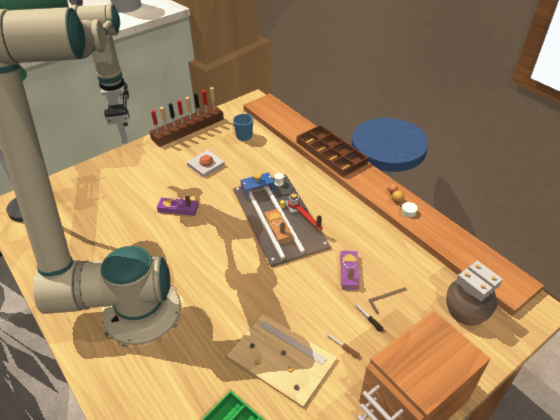

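The fixture is at about (205–340, 163–252) in the top view. Its closed end with the blue bridge points left, the carrier knob is near (300,222) and the keeper post near (317,184). I'll enlarge it to pick points.

```bash
python3 - <<'E'
import cv2
im=cv2.imread("pics/top0.png")[155:260,195:350]
cv2.imwrite("pics/crop0.png",cv2.resize(im,None,fx=5,fy=5,interpolation=cv2.INTER_CUBIC))
E
```

```text
(no output)
```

View pics/crop0.png

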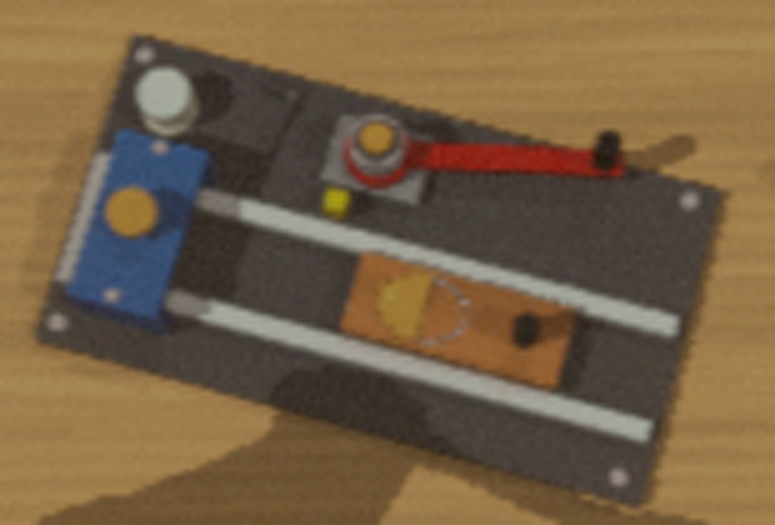

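```bash
cat > h.py <<'E'
import numpy as np,cv2
from scipy.optimize import least_squares
from plant import ctrl
def proj(m,P):
    E=m["extrinsics"];f=210/np.tan(np.radians(m["fovy"]/2))
    c=(np.atleast_2d(P)-E[:3,3])@E[:3,:3]
    return c[:,:2]/c[:,2:]*f+[m["cx"],m["cy"]]
def ray(m,uv,z):
    E=m["extrinsics"];f=210/np.tan(np.radians(m["fovy"]/2))
    d=E[:3,:3]@np.array([(uv[0]-m["cx"])/f,(uv[1]-m["cy"])/f,1]);o=E[:3,3]
    return o+d*(z-o[2])/d[2]
def R(t):return np.array([[np.cos(t),-np.sin(t)],[np.sin(t),np.cos(t)]])
def f2w(p,P):
    P=np.atleast_2d(P)/1000.
    return np.c_[P[:,:2]@R(p[2]).T+p[:2],P[:,2]]
def w2f(p,W): return np.r_[R(p[2]).T@(np.asarray(W)[:2]-p[:2]),W[2]]*1000
E
python3 - <<'E'
from h import *
m=ctrl.camera_model("top")
F=np.array([[125,157,12],[125,-217,12],[-75,-217,12],[-75,157,12],[0,108,86],[116,-143,76],[32.5,-210,24],[-32.5,-210,24]])
U=np.array([[135,37],[725,190],[640,505],[38,340],[131,211],[607,140],[680,325],[652,432]])/5+[195-.4,155-.4]
r=least_squares(lambda p:(proj(m,f2w(p,F))-U).ravel(),[.5,.1,0])
p=r.x;print(p,np.degrees(p[2]),r.fun.reshape(-1,2).round(1).tolist())
np.save("p.npy",p)
k=ray(m,np.array([526,322])/5+[194.6,154.6],.072);print("knob",k,w2f(p,k))
for n,q in dict(knob=w2f(p,k)*[0,1,0]+[0,0,54],home=[0,30,54],grip=[116,-143,56],stop=[-50,-12,56],piv=[85,-12,56],bridge=[0,108,62]).items():print(n,f2w(p,q).round(4))
print("ydir",R(p[2])[:,1],"xdir",R(p[2])[:,0])
E
```

```text
[ 0.51398181  0.08813384 -0.27844505] -15.953726070824834 [[-0.1, -0.7], [-0.4, -0.3], [0.7, 0.3], [-0.7, 0.1], [0.4, 0.4], [0.7, 0.2], [-0.4, 0.1], [-0.1, -0.2]]
knob [ 0.48097995 -0.03049146  0.072     ] [   0.87469181 -123.12724947   72.        ]
knob [[ 0.4801 -0.0303  0.054 ]]
home [[0.5222 0.117  0.054 ]]
grip [[ 0.5862 -0.0812  0.056 ]]
stop [[0.4626 0.0903 0.056 ]]
piv [[0.5924 0.0532 0.056 ]]
bridge [[0.5437 0.192  0.062 ]]
ydir [0.27486092 0.961484  ] xdir [ 0.961484   -0.27486092]
```

arm_command --deltas "1.5 -3.6 0 3;3.2 -7.5 0 6;4.8 -11.2 0 9.5;6.3 -15 0 9.5;8 -18.7 0 9.5;9.6 -22.5 0 9.5;11.2 -26.2 0 9.5;12.8 -30 0 9.5;14.2 -33.5 0 9.5;15.5 -36.5 0 9.5" --hand 0.35 --force 25

```text
time_s: 0.93
ee_pos: [0.4017, 0.1515, 0.2046]
tcp_rot: [-0.0, 0.139, 0.99, -0.001]
wrist_force: [0.2, 1.2, 0.6]
grip_width: 0.0338
```

arm_command --deltas "1.5 -3.5 0 0;3 -7 -1 0;4.5 -10.5 -3 0;6 -14 -5 0;7.2 -16.8 -6.5 0;7.8 -18.2 -6.5 0;7.8 -18.2 -6.5 0;7.8 -18.2 -6.5 0"

```text
time_s: 1.6
ee_pos: [0.4794, -0.0308, 0.139]
tcp_rot: [-0.001, 0.14, 0.99, -0.001]
wrist_force: [-0.3, 0.2, -0.6]
grip_width: 0.0327
```

```bash
python3 - <<'E'
from h import *
p=np.load("p.npy");m=ctrl.camera_model("wrist");im=ctrl.capture("wrist")[:,:,::-1].copy()
o=ctrl.observe();print(o["ee_pos"],o["tcp_rot"],w2f(p,o["ee_pos"]))
for q,c in(([0,-123,72],(0,0,255)),([26.5,-210,24],(0,255,0)),([-26.5,-210,24],(0,255,0)),([116,-143,76],(255,0,255)),([26.5,-100,24],(0,255,0)),([-26.5,-100,24],(0,255,0))):
    u=proj(m,f2w(p,q))[0];print(q,u.round(1));cv2.circle(im,tuple(int(v) for v in u),3,c,-1)
cv2.imwrite("pics/w1.png",im)
E
```

```text
[ 0.47921561 -0.03002465  0.13943246] [-7.97653797e-04  1.39304605e-01  9.90249032e-01 -6.67734525e-04] [  -0.95000373 -123.16336232  139.43246466]
[0, -123, 72] [280.5 219.8]
[26.5, -210, 24] [194.6 231.2]
[-26.5, -210, 24] [190.6 179.4]
[116, -143, 76] [259.1 341.4]
[26.5, -100, 24] [303.1 231. ]
[-26.5, -100, 24] [304.  179.1]
```

View pics/w1.png

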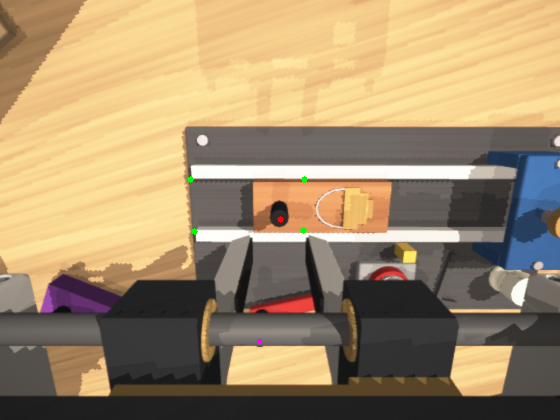

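The wrist view confirms the fit: the predicted rail edges coincide with the seen ones, and the knob top is at (280,220) as predicted. I'll descend and grip it.

arm_command --deltas "0.1 0 -3 0;0.1 0 -6 0;0.1 0 -8.5 0;0.1 0 -9.6 0;0.1 0 -9.6 0;0.1 0 -9.6 0"

```text
time_s: 2.15
ee_pos: [0.4798, -0.0287, 0.0438]
tcp_rot: [-0.001, 0.138, 0.99, -0.001]
wrist_force: [-0.4, 1.2, 0.1]
grip_width: 0.0328
```

arm_command --deltas "0 0 0 0;0 0 0 0;0 0 0 0;0 0 0 0;0 0 0 0;0 0 0 0" --hand 0 --force 15

```text
time_s: 2.65
ee_pos: [0.4807, -0.0292, 0.0451]
tcp_rot: [0.0, 0.138, 0.99, -0.001]
wrist_force: [-1.4, -1.4, 7.3]
grip_width: 0.0157
```

arm_command --deltas "0.27 0.96 0 0;0.69 2.4 0 0;1.1 3.85 0 0;1.51 5.29 0 0;1.92 6.73 0 0;2.34 8.17 0 0;2.75 9.61 0 0;3.16 11.06 0 0;3.5 12.2 0 0;3.71 12.98 0 0"

```text
time_s: 3.48
ee_pos: [0.518, 0.1017, 0.0452]
tcp_rot: [0.0, 0.138, 0.99, -0.001]
wrist_force: [0.1, -2.2, 0.5]
grip_width: 0.0159
```

```bash
python3 - <<'E'
from h import *
p=np.load("p.npy");o=ctrl.observe();print(w2f(p,o["ee_pos"]),o["wrist_force"],R(p[2]).T@o["wrist_force"][:2],o["grip_width"])
E
```

```text
[ 0.07541823 14.17612652 45.16754714] [ 0.06491335 -2.24531615  0.50993575] [ 0.67956281 -2.1409934 ] 0.015876330093306797
```

16 mm to go; I'll push slowly up to the wall and slightly past.

arm_command --deltas "0.11 0.38 0 0;0.22 0.77 0 0;0.3 1.06 0 0;0.36 1.25 0 0;0.41 1.44 0 0;0.44 1.54 0 0;0.47 1.63 0 0;0.49 1.73 0 0;0.52 1.82 0 0;0.52 1.82 0 0"

```text
time_s: 4.32
ee_pos: [0.5227, 0.1184, 0.0452]
tcp_rot: [-0.0, 0.138, 0.99, -0.002]
wrist_force: [-0.9, -5.9, 1.4]
grip_width: 0.0158
```

```bash
python3 - <<'E'
from h import *
p=np.load("p.npy");o=ctrl.observe();print(w2f(p,o["ee_pos"]),o["wrist_force"],R(p[2]).T@o["wrist_force"][:2],o["grip_width"])
E
```

```text
[ 0.08716095 31.54683282 45.17429521] [-0.91383607 -5.90199701  1.40227973] [ 0.74358957 -5.92585349] 0.01581933167865231
```

arm_command --deltas "0.06 0.2 0 0;0.1 0.35 0 0;0.14 0.48 0 0;0.14 0.48 0 0;0.14 0.48 0 0"

```text
time_s: 4.73
ee_pos: [0.5226, 0.1185, 0.0452]
tcp_rot: [-0.001, 0.136, 0.991, -0.007]
wrist_force: [-2.8, -15.1, 4.7]
grip_width: 0.0154
```

```bash
python3 - <<'E'
from h import *
p=np.load("p.npy");o=ctrl.observe();print(w2f(p,o["ee_pos"]),o["wrist_force"],R(p[2]).T@o["wrist_force"][:2],o["grip_width"])
E
```

```text
[-1.32280179e-02  3.15461677e+01  4.51633568e+01] [ -2.79672803 -15.09918897   4.65239587] [  1.46116773 -15.28633979] 0.015439535093961232
```

Home: stalled at the wall with 15 N. Releasing and lifting straight up.

arm_command --deltas "0 0 0 0;0 0 0 0;0 0 0 0;0 0 0 0;0 0 2 0;0 0 5 0;0 0 7.5 0;0 0 9 0;0 0 9 0" --hand 0.4

```text
time_s: 5.48
ee_pos: [0.5254, 0.1195, 0.1388]
tcp_rot: [0.003, 0.136, 0.991, -0.005]
wrist_force: [-0.3, -0.3, -0.1]
grip_width: 0.0375
```

```bash
python3 - <<'E'
from h import *
p=np.load("p.npy");p[:2]+=R(p[2])[:,1]*.001;np.save("p.npy",p)
o=ctrl.observe();print(o["ee_pos"],w2f(p,o["ee_pos"]))
m=ctrl.camera_model("top");im=ctrl.capture("top");m2=ctrl.camera_model("side");s=ctrl.capture("side")
a=cv2.resize(s[165:265,225:335],None,fx=5,fy=5,interpolation=cv2.INTER_CUBIC)
cv2.imwrite("pics/s2.png",a[:,:,::-1])
g=f2w(p,[116,-143,56])[0];print("grip",g,"move cm",(g-o["ee_pos"])*100)
for q in ([0,30,72],[116,-143,76],[0,5,36]):print(q,(proj(m2,f2w(p,q))[0]-[225,165])*5)
E
```

```text
[0.52542011 0.11952357 0.1387586 ] [  2.36993081  32.32466358 138.7585964 ]
grip [ 0.58648371 -0.08028076  0.056     ] move cm [  6.10635947 -19.98043235  -8.27585964]
[0, 30, 72] [198.73950424 137.37170086]
[116, -143, 76] [470.14091189 257.95029226]
[0, 5, 36] [213.70583938 201.21913719]
```

View pics/s2.png

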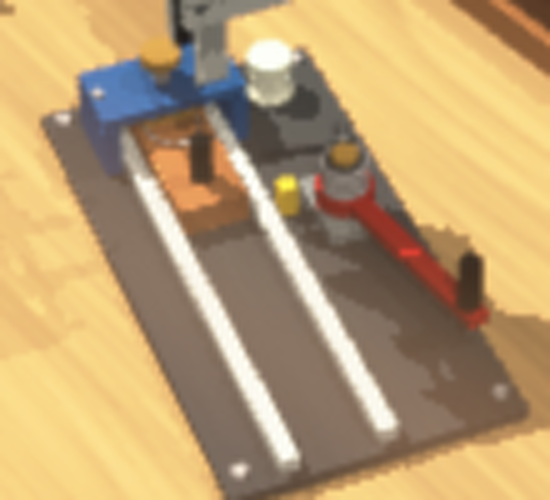

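The side view shows the carrier home: the knob top is at (199,135), as predicted for home, and the post top is at (470,257), also as predicted. Moving over to the post.

arm_command --deltas "0.6 -2 0.5 -7;1.2 -4 0.5 -14;1.8 -6 0.5 -21;2.5 -8 0.5 -28;3.1 -10 0.5 -35;3.7 -12 0.5 -42;4.3 -14 0.5 -49;4.9 -16 0.5 -56;5.5 -18 0.5 -63;6 -19.7 0.5 -70" --hand 0.5

```text
time_s: 6.42
ee_pos: [0.582, -0.0788, 0.1378]
tcp_rot: [-0.006, 0.682, 0.731, -0.006]
wrist_force: [-0.0, 0.0, -0.6]
grip_width: 0.0474
```

arm_command --deltas "0.1 -0.3 0 -6.7;0.1 -0.3 0 -6.7;0.1 -0.3 0 -6.7"

```text
time_s: 6.67
ee_pos: [0.5819, -0.0816, 0.1358]
tcp_rot: [-0.008, 0.723, 0.691, -0.006]
wrist_force: [0.3, 0.9, 0.3]
grip_width: 0.0474
```

```bash
python3 - <<'E'
from h import *
p=np.load("p.npy");m=ctrl.camera_model("wrist");im=ctrl.capture("wrist")[:,:,::-1].copy()
o=ctrl.observe();print(o["ee_pos"],o["tcp_rot"],w2f(p,o["ee_pos"]),o["joint_positions"])
print((f2w(p,[116,-143,43])[0]-o["ee_pos"])*100)
for q,c in(([116,-143,76],(255,0,255)),([85,-12,66],(0,255,0)),([125,-217,12],(0,255,0))):
    u=proj(m,f2w(p,q))[0];print(q,u.round(1));cv2.circle(im,tuple(int(v) for v in u),2,c,-1)
cv2.imwrite("pics/w2.png",im)
E
```

```text
[ 0.58199469 -0.08119303  0.13630755] [-0.00765354  0.7224442   0.69136198 -0.00586644] [ 111.93462694 -145.11099051  136.30754685] [-0.25567419  0.35091823  1.5710046  -0.00208264  1.23885649 -0.21101412]
[ 0.44890199  0.09122714 -9.33075469]
[116, -143, 76] [287.1 218.7]
[85, -12, 66] [288.5  39.2]
[125, -217, 12] [278.5 267.4]
```

View pics/w2.png

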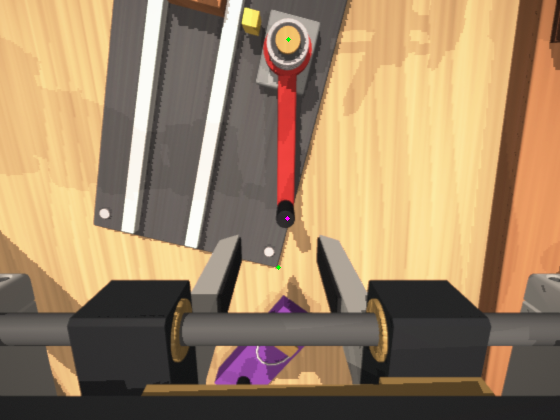

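The wrist view shows the post top at (287,218), exactly as predicted. Descending and gripping.

arm_command --deltas "0.4 0.1 -1 0;0.4 0.1 -4 0;0.4 0.1 -7 0;0.4 0.1 -9 0;0.4 0.1 -9.3 0;0.4 0.1 -9.3 0"

```text
time_s: 7.22
ee_pos: [0.5847, -0.079, 0.0415]
tcp_rot: [-0.009, 0.722, 0.692, -0.007]
wrist_force: [0.3, -0.4, 0.8]
grip_width: 0.0469
```

arm_command --deltas "0 0 0 0;0 0 0 0;0 0 0 0;0 0 0 0;0 0 0 0;0 0 0 0" --hand 0 --force 20

```text
time_s: 7.72
ee_pos: [0.5857, -0.0792, 0.0424]
tcp_rot: [-0.008, 0.722, 0.692, -0.006]
wrist_force: [-0.1, 0.8, 1.9]
grip_width: 0.0157
```

```bash
cat > arc.py <<'E'
from h import *
import sys
p=np.load("p.npy");o=ctrl.observe();q=w2f(p,o["ee_pos"]);r=q[:2]-[85,-12]
th=np.degrees(np.arctan2(r[1],r[0]));w,x,y,z=o["tcp_rot"]
jaw=np.degrees(2*np.arctan2(y,x))-90
print("fix",q.round(1),"rad",np.hypot(*r).round(1),"ang",th.round(1),"jaw",jaw.round(1),"grip",o["grip_width"],"F fixture",R(p[2]).T@o["wrist_force"][:2],o["wrist_force"][2],"q",o["joint_positions"].round(2))
for a in np.linspace(0,float(sys.argv[1]),int(sys.argv[2])+1)[1:]:
    t=np.radians((th%360-360)-a);g=f2w(p,[85+135*np.cos(t),-12+135*np.sin(t),0])[0]
    print(a,((g-o["ee_pos"])*100)[:2].round(2))
E
python3 arc.py 50 10
```

```text
fix [ 114.9 -142.2   42.4] rad 133.6 ang -77.1 jaw -2.4 grip 0.01572522120820992 F fixture [-0.28814198  0.74479169] 1.890056790236384 q [-0.25  0.44  1.68 -0.    1.04 -0.21]
5.0 [-1.18 -0.03]
10.0 [-2.34  0.19]
15.0 [-3.47  0.5 ]
20.0 [-4.58  0.91]
25.0 [-5.64  1.42]
30.0 [-6.65  2.02]
35.0 [-7.61  2.7 ]
40.0 [-8.51  3.47]
45.0 [-9.33  4.31]
50.0 [-10.08   5.22]
```

arm_command --deltas "-1.2 0 0 -5;-2.35 0.2 0 -10;-3.5 0.5 0 -15;-4.6 0.9 0 -20;-5.65 1.4 0 -25;-6.65 2 0 -30;-7.6 2.7 0 -35;-8.5 3.45 0 -40;-9.3 4.3 0 -45;-10.1 5.2 0 -50"

```text
time_s: 8.55
ee_pos: [0.4874, -0.0279, 0.0426]
tcp_rot: [-0.008, 0.947, 0.32, 0.001]
wrist_force: [6.0, 0.8, -8.7]
grip_width: 0.0159
```

```bash
python3 arc.py 40 10
```

```text
fix [   6.3 -119.9   42.6] rad 133.5 ang -126.1 jaw -52.7 grip 0.015942050343306848 F fixture [5.52406263 2.44873107] -8.659383330205348 q [-0.21  0.3   1.92  0.02  0.92  0.7 ]
4.0 [-0.67  0.67]
8.0 [-1.17  1.47]
12.0 [-1.61  2.3 ]
16.0 [-1.99  3.16]
20.0 [-2.31  4.05]
24.0 [-2.57  4.96]
28.0 [-2.77  5.88]
32.0 [-2.9   6.81]
36.0 [-2.96  7.75]
40.0 [-2.96  8.69]
```

arm_command --deltas "-0.55 0.75 -0.05 -4;-1.05 1.54 -0.1 -8;-1.49 2.35 -0.1 -12;-1.86 3.2 -0.1 -16;-2.18 4.07 -0.1 -20;-2.43 4.97 -0.1 -24;-2.63 5.88 -0.1 -28;-2.76 6.79 -0.1 -32;-2.82 7.72 -0.1 -36;-2.82 8.65 -0.1 -40"

```text
time_s: 9.38
ee_pos: [0.4592, 0.0571, 0.0424]
tcp_rot: [-0.006, 1.0, -0.024, 0.004]
wrist_force: [-1.3, -4.7, 4.2]
grip_width: 0.0159
```

```bash
python3 arc.py 20 5
```

```text
fix [-44.1 -45.8  42.4] rad 133.5 ang -165.3 jaw -92.7 grip 0.015854699648825698 F fixture [-0.00603539 -4.88177422] 4.188786552886095 q [-0.04  0.26  1.99  0.01  0.88  1.57]
4.0 [-0.1   0.94]
8.0 [0.02 1.88]
12.0 [0.21 2.8 ]
16.0 [0.45 3.71]
20.0 [0.77 4.6 ]
```

arm_command --deltas "0 0.47 0 -2;0.03 0.94 0 -4;0.08 1.4 0 -6;0.15 1.86 0 -8;0.24 2.32 0 -10;0.34 2.77 0 -12;0.34 2.77 0 -12"

```text
time_s: 9.97
ee_pos: [0.4623, 0.0836, 0.0424]
tcp_rot: [-0.004, 0.992, -0.127, 0.004]
wrist_force: [-0.7, -5.0, 0.3]
grip_width: 0.0158
```

```bash
python3 arc.py 8 4
```

```text
fix [-48.5 -19.5  42.4] rad 133.7 ang -176.8 jaw -104.6 grip 0.015794936991714508 F fixture [ 0.73151438 -5.03948177] 0.3255824860578896 q [0.03 0.27 1.97 0.01 0.89 1.85]
2.0 [-0.02  0.49]
4.0 [0.11 0.94]
6.0 [0.26 1.39]
8.0 [0.41 1.83]
```

arm_command --deltas "0.08 0.3 0 -1;0.15 0.55 0 -2;0.21 0.75 0 -3;0.25 0.9 0 -3;0.29 1.03 0 -3;0.32 1.13 0 -3;0.32 1.13 0 -3;0.32 1.13 0 -3"

```text
time_s: 10.63
ee_pos: [0.4644, 0.092, 0.0424]
tcp_rot: [-0.001, 0.988, -0.152, 0.004]
wrist_force: [-1.8, -9.1, 0.7]
grip_width: 0.0156
```

```bash
python3 arc.py 4 2
```

```text
fix [-48.7 -10.9  42.4] rad 133.7 ang 179.5 jaw -107.4 grip 0.015593130410235549 F fixture [ 0.81066067 -9.24492899] 0.677797622123261 q [ 0.05  0.28  1.96 -0.    0.89  1.92]
2.0 [0.02 0.49]
4.0 [0.17 0.93]
```

arm_command --deltas "0.1 0.33 0 0;0.12 0.42 0 0;0.14 0.5 0 0;0.14 0.5 0 0;0.14 0.5 0 0;0.14 0.5 0 0"

```text
time_s: 11.13
ee_pos: [0.4644, 0.0923, 0.0424]
tcp_rot: [0.004, 0.989, -0.149, 0.003]
wrist_force: [-1.3, -15.2, 1.9]
grip_width: 0.0155
```

```bash
python3 arc.py 4 1; python3 - <<'E'
from h import *
s=ctrl.capture("side")
cv2.imwrite("pics/s3.png",cv2.resize(s[150:270,215:345],None,fx=5,fy=5,interpolation=cv2.INTER_CUBIC)[:,:,::-1])
p=np.load("p.npy");m=ctrl.camera_model("side")
for q in ([0,30,72],[-50,-12,76],[0,5,36],[50,4,36],[-62,-12,36]):print(q,(proj(m,f2w(p,q))[0]-[215,150])*5)
E
```

```text
fix [-48.9 -10.7  42.4] rad 133.9 ang 179.4 jaw -107.2 grip 0.015459032104125 F fixture [  2.92912305 -14.95851992] 1.9309170328695615 q [ 0.06  0.28  1.96 -0.01  0.9   1.93]
4.0 [0.19 0.93]
[0, 30, 72] [248.73950424 212.37170086]
[-50, -12, 76] [198.47095888 268.75609331]
[0, 5, 36] [263.70583938 276.21913719]
[50, 4, 36] [334.49102764 257.36771261]
[-62, -12, 36] [183.8592585  318.09244049]
```

View pics/s3.png

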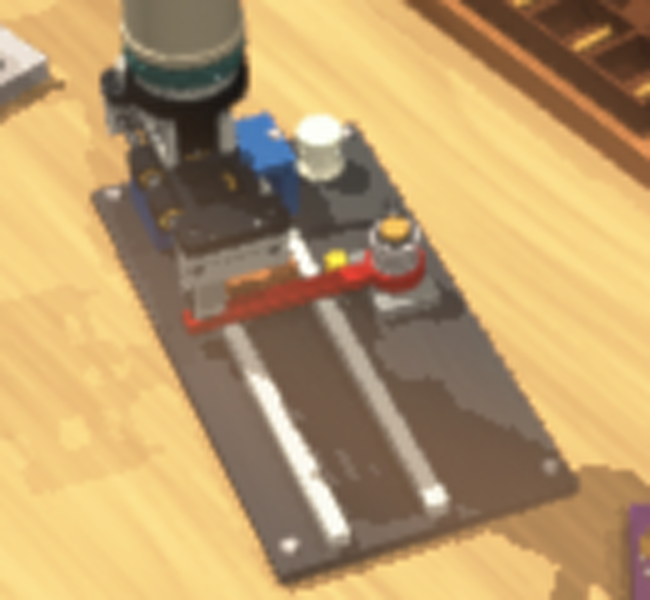

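The side view shows the red arm straight across behind the carrier. Its tip is at (187,320) against a predicted (184,318), and it meets the yellow lug at (337,260). It's stalled at about 15 N, so I'm handing in while holding.

```bash
python3 -c "
from plant import ctrl
print(ctrl.close_job())"
```

```text
the job is handed in; nothing more can be done
None
```

The carrier is home under the bridge, and I handed the job in with the gripper still holding the keeper arm on its stop, at about 11 s of the 58 s allowed.

- **Carrier:** I slid it along the channel by its knob until it stalled against the end wall under 15 N. A side picture after release showed the knob where it should be when home.
- **Keeper:** I gripped the post and swung it about 103° to the stop. Pushing 5 mm further moved it only about 0.2 mm while the force rose from 9 N to 15 N. The last side picture shows the arm straight across behind the carrier, against the yellow lug.
- **Small disagreements:** The positions where the carrier and the keeper stalled differed from my image-based fixture position by about 1 to 1.5 mm. I took that as calibration error.
- **Not checked:** I took no final close-up of the carrier, because the gripper hid its knob. I took no dedicated picture of the bystanders. I saw no unexpected contact forces while moving, and the jar was still in place in the last picture.

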